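# Hang the dead-weight pail on the load cell

## Task

On the test bench, swing the folded-down wire bail of the little steel weight pail fully upright while the pail stays standing where it is, then lift the pail by its bail and hang it on the hook of the load-cell stand, with the hook in the kink at the middle of the bail. The load cell is delicate, so do not knock the stand: lower the pail gently until the hook carries its weight, without leaning on it, and only then let go, so that the pail is left hanging still and level, clear of the bench; leave the other things on the bench alone.

Things in the scene. Friction and masses are not known exactly. Their poses are not given: they have to be found in the camera images.
- pail: Round open stainless pail, a brass weight fixed inside, with a U-shaped wire bail on two ears at its rim. Rim diameter 116 mm, foot 102 mm, height 75 mm; the ears reach 70 mm out along +y and -y. Origin: centre of its underside; z up. Folded down, the bail sticks out on the pail's -x side. Loose; with the bail 0.49 to 0.72 kg, it varies and is not told.
- bail_pivot (a point): Middle of the line on which the bail turns, in the pail's middle 68 mm above its underside; the pivots lie 64 mm out on the pail's y axis to either side. Axes as the pail's.
- bail (a joint): Angle of the bail about its pivots (rad): 0 = level, sticking out towards the pail's -x; -0.2 = folded down on its stops, as at the start; 1.57 = upright over the pail. It turns freely and falls back if let go. As it swings up, its wire must turn between the fingers: pinched hard it cannot, and the pail is dragged or tipped; pinch lightly, or loosen and let it lean on a finger.
- bail_crown (a point): Centre of the wire (5 mm round steel) at the very middle of the bail, the top of its kink, 113 mm from the pivot line. The kink bends outward: 26 mm wide at its mouth, 8 mm deep, about 8 mm wide at its bottom. Site axes: x points from here to the pivot line, y as the pail's y.
- bail_grip (a point): Centre of the wire 30 mm beside the middle (towards pail +y) on the straight part of the crown, which runs along the pail's y from 13 to 46 mm out on both sides of the kink, 105 mm from the pivot line. It can be pinched from above, across the wire. Folded down it lies 42 mm clear of the rim and 47 mm above the bench. Axes as bail_crown.
- stand: Load-cell stand, fixed. Origin: on the bench straight below the middle of the hook's seat; z up. The hook: a 6 mm steel rod from the beam's end face (18 mm to +x of the origin), along -x, turned up 15 mm to -x, tip 16 mm above the seat: the bail comes over the tip from -x, then down. Top of the rod at the seat: 218 to 258 mm above the bench, different every time, not measured: look or feel for it.
- column_foot (a point): Foot of the stand's column (22 mm thick, 288 mm high) on its base plate (130 x 110 x 14 mm), 165 mm to stand +x of its origin. A clamp on the column (does not slip) holds the load cell: an aluminium beam 20 mm wide, 22 mm high, running to stand -x at hook height. It gives about 1 mm for each 5 N on the hook; over 12 N damages it.
- multimeter: Bystander: grey hand multimeter, 150 x 74 x 34 mm, lying on the bench. Origin: centre of its underside.
- solder_spool: Bystander: white spool, diameter 56 mm, 44 mm high, standing. Origin: centre of its underside.
- screw_jar: Bystander: closed jar, diameter 60 mm, 75 mm high. Origin: centre of its underside.
There are look-alikes about, which are no part of the job. Of the things like the pail, leave any that is orange; of the rest the larger one is meant.

How it is judged:
On the way, in this order (a step that is already met when the one before it is completed fails the run):
1. the bail is upright (within 0.25 rad) while the pail still stands on the bench, dragged less than 30 mm (value of joint bail between 1.32 and 1.82 rad and height (world z) of pail below 0.006 m and angle between pail's own z axis and vertical below 0.12 rad and distance of pail from where it was at the start of the episode below 0.03 m), for 0.1 s.
2. the hook carries at least 2 N of the pail's weight, the wire over the hook, while the bail is still held (contact force between pail and stand above 2 N and contact force between the fingers and pail above 0.5 N and horizontal distance between bail_crown and stand below 0.02 m and height (world z) of pail above 0.02 m), for 0.2 s.
At the end, for the whole second after the job is handed in: The pail hangs by its bail on the stand's hook: the hook in the kink (middle of the crown within 6 mm sideways of the hook and 20 mm of the seat), the pail more than 20 mm above the bench, its axis within 0.17 rad of vertical, nearly still (under 0.06 m/s and 0.6 rad/s), let go (contact force between pail and stand above 2 N and horizontal distance between bail_crown and stand below 0.02 m and y of bail_crown in the frame of stand between -0.006 and 0.006 m and height (world z) of pail above 0.02 m and angle between pail's own z axis and vertical below 0.17 rad and linear speed of pail below 0.06 m/s and angular speed of pail below 0.6 rad/s); the robot touches nothing.
It fails at once if more than 12 N between the pail or its bail and the load-cell stand (contact force between pail and stand above 12 N).
It fails at once if the robot pushes on the load-cell stand with more than 8 N (contact force between any of the fingers, the arm and stand above 8 N).
It fails at once if the pail tipped by more than 0.5 rad (angle between pail's own z axis and vertical above 0.5 rad).
It fails at once if a bystander moved by more than 20 mm (distance of any of multimeter, solder_spool, screw_jar from where it was at the start of the episode above 0.02 m).
It also fails if it takes over 72 s, if anything falls off the work surface, if the arm or the gripper's body presses on something with over 40 N, if the wrist force passes 120 N, or if a joint passes its speed limit or range.

## Robot

A 6-joint arm with a two-finger parallel gripper is mounted at the origin on the work surface. World frame = base frame: x ahead of the robot, y to its left, z up, the work surface at z = 0. Lengths are in m, angles in rad, forces in N, time in s.
With the tool pointing down it reaches from about 0.4 to 0.825 m from the base axis. Payload 7 kg.
Tool frame: the origin (TCP) lies on the front face of the gripper's body, between the roots of the fingers; the fingertips stand 66 mm ahead of it and the grasp point (between the pads) lies 47 mm ahead of it; z points along the fingers, y is the line along which they close (so a half turn about z gives the same grasp; the last joint's range is limited). The gripper opens to 88 mm and grips with 3 to 60 N. Pads are 19 mm wide; open, the fingers measure 130 mm over their backs; the gripper's body (78 mm by 193 mm) begins 47 mm behind the grasp point.
Start: joints at [1.586, 0.359, 0.012, 0, -1.224, -0.288], TCP at [0.182, 0.65, 0.292] pointing down, gripper open.
Joint ranges: [-3.07, 3.07], [-1.43, 2.12], [-1.02, 1.25], [-3.03, 1.67], [-3.05, -0], [-3.03, 3.03]. Speed limits (rad/s): [2.39, 2.39, 3.01, 3.14, 3.14, 3.14].

## Interface

Orientations are given as [roll, pitch, yaw] about the fixed x, y, z axes, in that order (R = Rz(yaw) Ry(pitch) Rx(roll)).
In Python, from station import arm gives the robot as it stands. The module is installed in compiled form; this text tells all that it offers.
- The arm moves only by the tool move_arm, never from a script. Its argument "increments" is a list of rows, each an object of numbers: "jaw": the gripper command: -1 is shut, 1 is fully open, values between are in proportion; "dx", "dy", "dz": the shift along the tool's x, y, z in m; "twist": the turn about the tool's z in rad. A call has 1 to 12 rows; each row shifts and turns the commanded pose from where the row before left it, along the tool's axes as they then stand; what a row does not reach is not made up. A row lasts 1/12 s, in which the tool goes at most 41.7 mm and 7.16 degrees, less where a joint would pass 70% of its speed; a pose out of reach is approached as far as the arm can. A call is refused whole if a number of a shift passes 0.0417 or a number of a turn 0.125, either way. A call with a gripper value outside its range is refused whole. The fingers move at their own pace and stop on an object; "force" is the grip in N (left out, the last holds). Time passes only in rows, so rows that do not move let the fingers close. It gives the time, the measured TCP pose, the force, the opening and the grip force at its end, in the units of the state.
- arm.get_state(): the state, without advancing time (a new reading comes with each control period).
- arm.grab_frame(name): name is "scene" or "top"; returns the picture (384x512x3 uint8, blue, green, red); there is no depth.
- arm.camera_info(name): a dict with "K" (3x3 intrinsics, pixels), "extrinsics" (4x4, takes a point from camera to world coordinates). Camera axes: x right, y down, z forward; pixel columns grow to the right and rows downward; lengths in m; the calibration is good to about 2 mm. A picture is of the moment at which its call begins. camera_info takes no time and is no camera call.
- arm.job_done(): hands the job in; it is judged then, once.
Trained networks look in the newest picture that a camera, given by its name, has taken for a name from the list of things; names that differ only in an ending like _2 or _b are one class to them, and where a whole thing is asked for, a point or a joint stands for the part that bears it (a point fixed in the world has none). Each returns a list of dicts, best first, with "score" (0 to 1); they miss things now and then, are a little off and sometimes report something else, mostly with a low value. They report only what shows in the picture. A call takes as long as a camera call. They do not tell look-alikes from the thing itself.
- arm.find_in(camera, name): "position" ([x, y, z] in m, in world coordinates, good to about 4 mm: the middle of the surface that is visible of it).
- arm.silhouettes(camera, name): "pixels" (384x512 bool, what is visible of it).
- arm.pinpoint(camera, name): "position" ([x, y, z] in m, in world coordinates, good to about 4 mm: a listed point, or the origin of a listed thing).
The state is a dict: "t": time; "q": joint angles; "qd": joint speeds; "joint_efforts": joint torques, N m; "eef_pos": TCP position; "ee_rot": TCP orientation; "force": force on the tool from outside, world axes, zero at the start; "moment": the same for the moment, N m; "width": finger opening in m; "gripper_force": force on a finger pad.
Only numpy, scipy, OpenCV 4.12 (cv2) and the standard library are available. Lean on these libraries where they do the work, as an engineer would, in place of code of your own. Each camera call takes 0.05 s, during which the arm holds its last target. There are 200 camera calls.

## Working session

There is one attempt and no reset: what is moved stays moved. The work goes in short steps, Python scripts to look and compute and a tool call to move; the robot and the scene stay as the last step left them, time stands still between calls to the robot, and variables do not carry over. Pictures are saved under pics/ and viewed, at most 10 in all, crops included, and the job is handed in when it is done.

Besides the shell and the picture viewer there is one more tool, called after ">>>" by a JSON object that holds its "api" and its "payload", one argument or row to a line. move_arm: Moves the arm, as the interface text tells. Its arguments: {"type":"object","properties":{"increments":{"type":"array"},"force":{"type":"number"}},"required":["increments"]}

```bash
mkdir -p pics
python3 - <<'E'
from station import arm
import cv2,numpy as np
for c in("scene","top"):
    cv2.imwrite(f"pics/{c}0.png",arm.grab_frame(c))
    i=arm.camera_info(c);print(c,np.round(i["K"],1).tolist(),np.round(i["extrinsics"],3).tolist())
    for n in("pail","bail_pivot","bail_crown","bail_grip","stand","column_foot","multimeter","solder_spool","screw_jar"):
        print(n,[(round(d["score"],2),np.round(d["position"],3).tolist()) for d in arm.pinpoint(c,n)])
s=arm.get_state();print({k:np.round(v,3).tolist() for k,v in s.items()})
E
```

```text
scene [[458.4, 0.0, 259.8], [0.0, 458.4, 189.5], [0.0, 0.0, 1.0]] [[-0.851, 0.41, -0.329, 1.035], [0.525, 0.652, -0.547, 0.734], [-0.009, -0.638, -0.77, 1.117], [0.0, 0.0, 0.0, 1.0]]
pail [(0.93, [0.788, -0.306, 0.001]), (0.72, [0.585, -0.24, 0.003]), (0.57, [0.482, -0.048, 0.002]), (0.25, [0.584, -0.247, 0.071])]
bail_pivot [(0.94, [0.486, -0.049, 0.069]), (0.91, [0.788, -0.307, 0.046]), (0.81, [0.587, -0.243, 0.071])]
bail_crown [(0.69, [0.492, -0.19, 0.047]), (0.45, [0.79, -0.386, 0.046]), (0.4, [0.398, 0.028, 0.069])]
bail_grip [(0.65, [0.513, -0.166, 0.051]), (0.51, [0.768, -0.379, 0.046]), (0.48, [0.422, 0.046, 0.069]), (0.47, [0.459, 0.434, 0.002])]
stand []
column_foot [(0.98, [0.696, 0.179, 0.015])]
multimeter [(0.76, [0.671, -0.007, 0.001])]
solder_spool [(0.77, [0.462, -0.426, 0.0])]
screw_jar [(0.75, [0.461, 0.433, 0.003]), (0.75, [0.585, -0.243, 0.07])]
top [[394.6, 0.0, 254.9], [0.0, 394.6, 190.3], [0.0, 0.0, 1.0]] [[-0.165, -0.963, 0.214, 0.385], [-0.986, 0.162, -0.031, 0.021], [-0.005, -0.216, -0.976, 1.149], [0.0, 0.0, 0.0, 1.0]]
pail [(0.89, [0.481, -0.047, -0.003])
[... 234 characters left out ...]
0.031, 0.069]), (0.43, [0.79, -0.386, 0.049])]
bail_grip [(0.68, [0.512, -0.163, 0.045]), (0.63, [0.426, 0.049, 0.07]), (0.4, [0.764, -0.384, 0.05])]
stand []
column_foot [(0.89, [0.69, 0.184, 0.02]), (0.43, [0.671, -0.004, 0.002])]
multimeter [(0.71, [0.67, -0.004, 0.001])]
solder_spool [(0.97, [0.463, -0.428, -0.0])]
screw_jar [(0.56, [0.465, 0.432, 0.003])]
{'t': 1.0, 'q': [1.586, 0.359, 0.012, -0.0, -1.224, -0.288], 'qd': [-0.004, -0.001, 0.0, 0.001, -0.0, -0.0], 'joint_efforts': [-0.0, -58.239, 29.33, 7.003, 0.012, -0.0], 'eef_pos': [0.182, 0.65, 0.292], 'ee_rot': [-3.142, 0.0, -0.273], 'force': [0.298, -0.447, 0.832], 'moment': [0.06, 0.006, 0.06], 'gripper_force': 0.0, 'width': 0.088}
```

View pics/scene0.png

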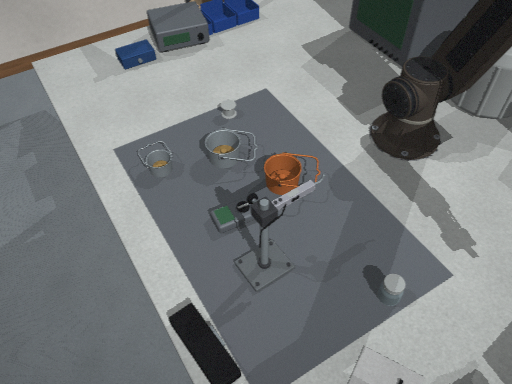

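View pics/top0.png

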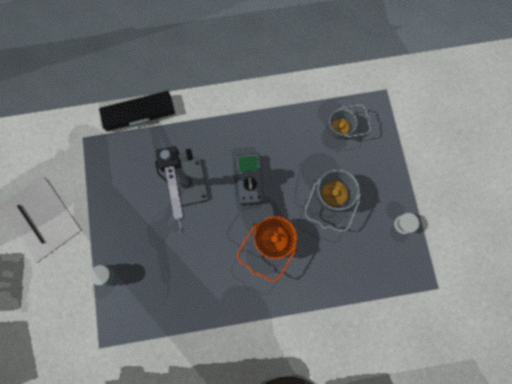

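The scene shows three pails: orange at scene px (282,172), large steel at (222,147) and small steel at (157,158). Orange is ruled out, and of the other two the larger is meant, so I choose (222,147), which is top px (338,190). I'll check it in a close crop, along with the hook.

Run:
```python
import cv2,numpy as np
s=cv2.imread("pics/scene0.png");t=cv2.imread("pics/top0.png")
def c(i,x,y,w,h,k):return cv2.resize(i[y:y+h,x:x+w],None,fx=k,fy=k,interpolation=cv2.INTER_CUBIC)
a=np.hstack([c(s,190,120,80,60,5),c(t,295,155,80,60,5)])
b=np.hstack([c(s,260,170,80,60,5),c(t,145,175,80,60,5)])
cv2.imwrite("pics/crop1.png",np.vstack([a,b]))
```

```text
(no output)
```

View pics/crop1.png

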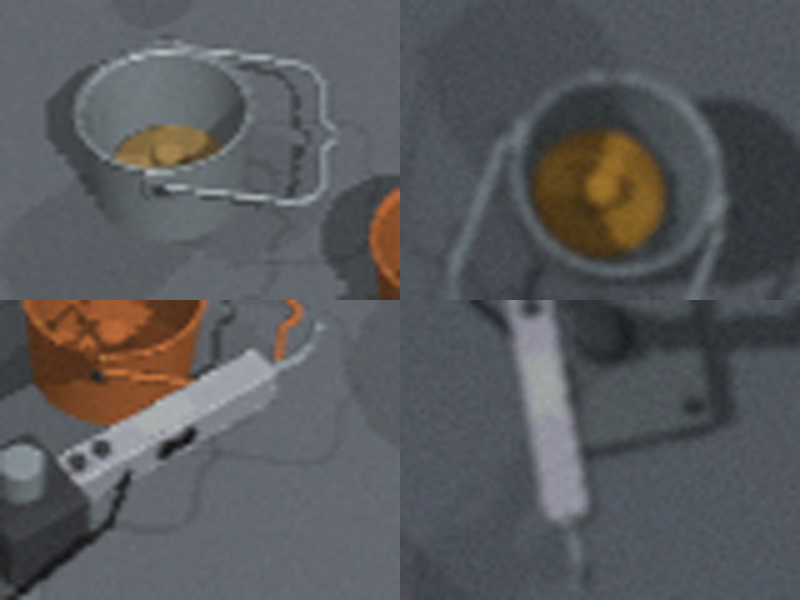

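The crop confirms the large steel pail: its kink is at scene px (257,147), with a brass weight inside. The hook tip is at scene (324.4,174.6) and top (181.4,232), and the beam end is at scene (315,183) and top (178.2,218.6). Next I'll fit the stand pose.

```bash
cat > h.py <<'E'
from station import arm
import numpy as np,cv2
def proj(c,P):
    i=arm.camera_info(c);E=np.linalg.inv(i["extrinsics"]);p=i["K"]@(E[:3,:3]@np.array(P)+E[:3,3]);return p[:2]/p[2]
def stand_pt(v,l):
    x,y,w,H=v;c,s=np.cos(w),np.sin(w);return [x+c*l[0]-s*l[1],y+s*l[0]+c*l[1],l[2]]
E
python3 - <<'E'
from h import *
from scipy.optimize import least_squares
obs=[("scene",(-.015,.016),(324.4,174.6)),("top",(-.015,.016),(181.4,232)),("scene",(.018,-.003),(315.6,183.2)),("top",(.018,.008),(178.2,218.6)),("top",(.018,-.003),(179.4,219.4))]
def res(v,detail=False):
    r=[]
    for c,(a,dz),uv in obs: r.append(proj(c,stand_pt(v,(a,0,v[3]+dz)))-uv)
    for c,uv in(("scene",(264.4,200)),): r.append(proj(c,stand_pt(v,(.165,0,.288)))-uv)
    r.append((np.array(stand_pt(v,(.165,0,0)))[:2]-[.693,.181])/.002)
    return np.concatenate(r)
f=least_squares(res,[.54,.2,0,.24],loss='soft_l1')
print(f.x,np.round(res(f.x).reshape(-1,2),1),np.sqrt(np.diag(np.linalg.inv(f.jac.T@f.jac))))
# refine pail yaw
p=np.array([.5855,-.2445]);c=np.array([.4905,-.1895]);g=np.array([.5125,-.1645]);d=p-c;print("pail yaw",np.arctan2(d[1],d[0]))
E
```

```text
[0.52512916 0.17346443 0.04163607 0.25194732] [[ 0.  -1. ]
 [-1.1  0.3]
 [-2.3  1.1]
 [ 0.3 -0.1]
 [ 0.1 -0.2]
 [-0.1  1. ]
 [-1.5 -0.3]] [0.00112875 0.00149254 0.01442806 0.0038659 ]
pail yaw -0.5247957716501072
```

>>> {"api": "move_arm", "payload": {
  "increments": [
    {"jaw": -0.4, "dz": -0.009, "twist": 0.125},
    {"jaw": -0.4, "dz": -0.009, "twist": 0.125},
    {"jaw": -0.4, "dz": -0.009, "twist": 0.125},
    {"jaw": -0.4, "dz": -0.009, "twist": 0.125},
    {"jaw": -0.4, "dz": -0.009, "twist": 0.125},
    {"jaw": -0.4, "dz": -0.009, "twist": 0.125},
    {"jaw": -0.4, "dz": -0.009, "twist": 0.125},
    {"jaw": -0.4, "dz": -0.009, "twist": 0.125},
    {"jaw": -0.4, "dz": -0.009, "twist": 0.125},
    {"jaw": -0.4, "dz": -0.009, "twist": 0.125},
    {"jaw": -0.4, "dz": -0.009, "twist": 0.125},
    {"jaw": -0.4, "dz": -0.009, "twist": 0.125}
  ],
  "force": 3
}}

```text
$.increments[0]: bad value
```

>>> {"api": "move_arm", "payload": {
  "increments": [
    {"jaw": -0.4, "twist": 0.11},
    {"jaw": -0.4, "twist": 0.11},
    {"jaw": -0.4, "twist": 0.105},
    {"jaw": -0.4}
  ]
}}

```text
$.increments[0]: bad value
```

>>> {"api": "move_arm", "payload": {
  "increments": [
    {"jaw": -0.4, "dx": 0.0147, "dy": -0.0327},
    {"jaw": -0.4, "dx": 0.0147, "dy": -0.0327},
    {"jaw": -0.4, "dx": 0.0147, "dy": -0.0327},
    {"jaw": -0.4, "dx": 0.0147, "dy": -0.0327},
    {"jaw": -0.4, "dx": 0.0147, "dy": -0.0327},
    {"jaw": -0.4, "dx": 0.0147, "dy": -0.0327},
    {"jaw": -0.4, "dx": 0.0147, "dy": -0.0327},
    {"jaw": -0.4, "dx": 0.0147, "dy": -0.0327},
    {"jaw": -0.4, "dx": 0.0147, "dy": -0.0327},
    {"jaw": -0.4, "dx": 0.0147, "dy": -0.0327},
    {"jaw": -0.4, "dx": 0.0147, "dy": -0.0327},
    {"jaw": -0.4, "dx": 0.0147, "dy": -0.0327}
  ]
}}

```text
$.increments[0]: bad value
```

>>> {"api": "move_arm", "payload": {
  "increments": [
    {"jaw": -0.4, "dx": 0, "dy": 0, "dz": -0.009, "twist": 0.12}
  ],
  "force": 3
}}

```text
t: 1.08
eef_pos: [0.1816, 0.6494, 0.2994]
ee_rot: [3.139, -0.0, -0.391]
force: [-0.7, -0.4, -0.7]
width: 0.0847
gripper_force: 0.0
```

>>> {"api": "move_arm", "payload": {
  "increments": [
    {"jaw": -0.4, "dx": 0, "dy": 0, "dz": -0.009, "twist": 0.12},
    {"jaw": -0.4, "dx": 0, "dy": 0, "dz": -0.009, "twist": 0.12},
    {"jaw": -0.4, "dx": 0, "dy": 0, "dz": -0.009, "twist": 0.12},
    {"jaw": -0.4, "dx": 0, "dy": 0, "dz": -0.009, "twist": 0.12},
    {"jaw": -0.4, "dx": 0, "dy": 0, "dz": -0.009, "twist": 0.12},
    {"jaw": -0.4, "dx": 0, "dy": 0, "dz": -0.009, "twist": 0.12},
    {"jaw": -0.4, "dx": 0, "dy": 0, "dz": -0.009, "twist": 0.12},
    {"jaw": -0.4, "dx": 0, "dy": 0, "dz": -0.009, "twist": 0.12},
    {"jaw": -0.4, "dx": 0, "dy": 0, "dz": -0.009, "twist": 0.12},
    {"jaw": -0.4, "dx": 0, "dy": 0, "dz": -0.009, "twist": 0.12},
    {"jaw": -0.4, "dx": 0, "dy": 0, "dz": -0.009, "twist": 0.12},
    {"jaw": -0.4, "dx": 0, "dy": 0, "dz": -0.009, "twist": 0.12}
  ]
}}

```text
t: 2.08
eef_pos: [0.1818, 0.65, 0.4096]
ee_rot: [3.142, -0.0, -1.839]
force: [0.1, 0.7, 0.4]
width: 0.0263
gripper_force: 0.0
```

>>> {"api": "move_arm", "payload": {
  "increments": [
    {"jaw": -0.4, "dx": 0, "dy": 0, "dz": 0, "twist": 0.09},
    {"jaw": -0.4, "dx": 0, "dy": 0, "dz": 0, "twist": 0.09},
    {"jaw": -0.4, "dx": 0, "dy": 0, "dz": 0, "twist": 0.085},
    {"jaw": -0.4, "dx": 0, "dy": 0, "dz": 0, "twist": 0}
  ]
}}

```text
t: 2.42
eef_pos: [0.1818, 0.65, 0.4092]
ee_rot: [3.141, 0.0, -2.102]
force: [0.2, 0.1, -0.4]
width: 0.026
gripper_force: 0.0
```

>>> {"api": "move_arm", "payload": {
  "increments": [
    {"jaw": -0.4, "dx": 0.0147, "dy": -0.0327, "dz": 0, "twist": 0},
    {"jaw": -0.4, "dx": 0.0147, "dy": -0.0327, "dz": 0, "twist": 0},
    {"jaw": -0.4, "dx": 0.0147, "dy": -0.0327, "dz": 0, "twist": 0},
    {"jaw": -0.4, "dx": 0.0147, "dy": -0.0327, "dz": 0, "twist": 0},
    {"jaw": -0.4, "dx": 0.0147, "dy": -0.0327, "dz": 0, "twist": 0},
    {"jaw": -0.4, "dx": 0.0147, "dy": -0.0327, "dz": 0, "twist": 0},
    {"jaw": -0.4, "dx": 0.0147, "dy": -0.0327, "dz": 0, "twist": 0},
    {"jaw": -0.4, "dx": 0.0147, "dy": -0.0327, "dz": 0, "twist": 0},
    {"jaw": -0.4, "dx": 0.0147, "dy": -0.0327, "dz": 0, "twist": 0},
    {"jaw": -0.4, "dx": 0.0147, "dy": -0.0327, "dz": 0, "twist": 0},
    {"jaw": -0.4, "dx": 0.0147, "dy": -0.0327, "dz": 0, "twist": 0},
    {"jaw": -0.4, "dx": 0.0147, "dy": -0.0327, "dz": 0, "twist": 0}
  ]
}}

```text
t: 3.42
eef_pos: [0.4329, 0.2985, 0.4095]
ee_rot: [-3.141, 0.001, -2.094]
force: [1.0, 0.7, -0.5]
width: 0.0262
gripper_force: 0.0
```

>>> {"api": "move_arm", "payload": {
  "increments": [
    {"jaw": -0.4, "dx": 0.0304, "dy": -0.0252, "dz": 0, "twist": 0},
    {"jaw": -0.4, "dx": 0.0304, "dy": -0.0252, "dz": 0, "twist": 0},
    {"jaw": -0.4, "dx": 0.0304, "dy": -0.0252, "dz": 0, "twist": 0},
    {"jaw": -0.4, "dx": 0.0304, "dy": -0.0252, "dz": 0, "twist": 0},
    {"jaw": -0.4, "dx": 0.0304, "dy": -0.0252, "dz": 0, "twist": 0},
    {"jaw": -0.4, "dx": 0.0304, "dy": -0.0252, "dz": 0, "twist": 0},
    {"jaw": -0.4, "dx": 0.0304, "dy": -0.0252, "dz": 0, "twist": 0},
    {"jaw": -0.4, "dx": 0.0304, "dy": -0.0252, "dz": 0, "twist": 0},
    {"jaw": -0.4, "dx": 0.0304, "dy": -0.0252, "dz": 0, "twist": 0},
    {"jaw": -0.4, "dx": 0.0304, "dy": -0.0252, "dz": 0, "twist": 0},
    {"jaw": -0.4, "dx": 0.0304, "dy": -0.0252, "dz": 0, "twist": 0},
    {"jaw": -0.4, "dx": 0.0304, "dy": -0.0252, "dz": 0, "twist": 0}
  ]
}}

```text
t: 4.42
eef_pos: [0.51, -0.1693, 0.4095]
ee_rot: [-3.141, 0.0, -2.094]
force: [0.3, 0.6, 0.3]
width: 0.0263
gripper_force: 0.0
```

>>> {"api": "move_arm", "payload": {
  "increments": [
    {"jaw": -0.4, "dx": 0, "dy": 0, "dz": 0.03, "twist": 0},
    {"jaw": -0.4, "dx": 0, "dy": 0, "dz": 0.03, "twist": 0},
    {"jaw": -0.4, "dx": 0, "dy": 0, "dz": 0.03, "twist": 0},
    {"jaw": -0.4, "dx": 0, "dy": 0, "dz": 0.03, "twist": 0},
    {"jaw": -0.4, "dx": 0, "dy": 0, "dz": 0.03, "twist": 0},
    {"jaw": -0.4, "dx": 0, "dy": 0, "dz": 0.03, "twist": 0},
    {"jaw": -0.4, "dx": 0, "dy": 0, "dz": 0.03, "twist": 0},
    {"jaw": -0.4, "dx": 0, "dy": 0, "dz": 0, "twist": 0},
    {"jaw": -0.4, "dx": 0, "dy": 0, "dz": 0, "twist": 0}
  ]
}}

```text
t: 5.17
eef_pos: [0.5097, -0.1673, 0.1986]
ee_rot: [3.139, -0.002, -2.096]
force: [0.8, 0.3, 1.1]
width: 0.0267
gripper_force: 0.0
```

Run:
```python
from h import *
s=arm.grab_frame("scene");t=arm.grab_frame("top")
for c in("scene","top"):
  for n in("bail_crown","bail_grip","bail_pivot"):
    print(c,n,[(round(d["score"],2),np.round(d["position"],3).tolist()) for d in arm.pinpoint(c,n) if abs(d["position"][0]-.54)<.08 and d["position"][1]<-.12])
f=lambda i,x,y:cv2.resize(i[y:y+100,x:x+100],None,fx=4,fy=4,interpolation=cv2.INTER_CUBIC)
cv2.imwrite("pics/hover.png",np.hstack([f(s,190,100),f(t,270,150)]))
print(arm.get_state()["eef_pos"])
```

```text
scene bail_crown [(0.57, [0.489, -0.186, 0.045])]
scene bail_grip [(0.61, [0.511, -0.164, 0.051]), (0.2, [0.589, -0.244, 0.068])]
scene bail_pivot [(0.68, [0.586, -0.24, 0.071])]
top bail_crown []
top bail_grip []
top bail_pivot []
[ 0.51063458 -0.16718046  0.20027627]
```

View pics/hover.png

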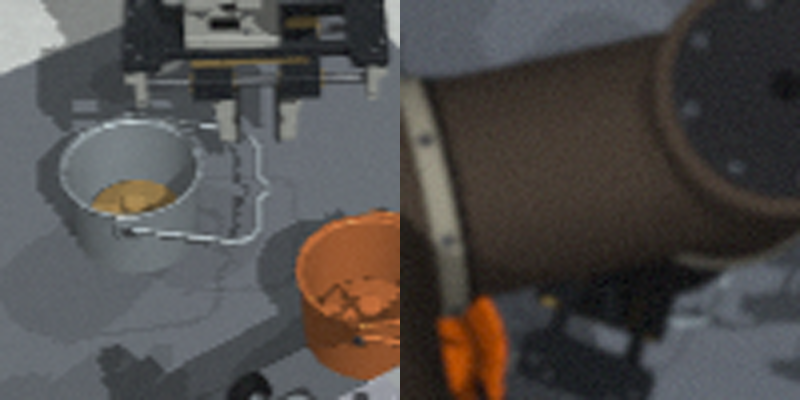

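The fingers, at crop (228,135) and (287,135), straddle the bail's crown wire on its pail +y half. I'll go down and pinch lightly.

>>> {"api": "move_arm", "payload": {
  "increments": [
    {"jaw": -0.4, "dx": 0, "dy": 0, "dz": 0.015, "twist": 0},
    {"jaw": -0.4, "dx": 0, "dy": 0, "dz": 0.015, "twist": 0},
    {"jaw": -0.4, "dx": 0, "dy": 0, "dz": 0.015, "twist": 0},
    {"jaw": -0.4, "dx": 0, "dy": 0, "dz": 0.015, "twist": 0},
    {"jaw": -0.4, "dx": 0, "dy": 0, "dz": 0.015, "twist": 0},
    {"jaw": -0.4, "dx": 0, "dy": 0, "dz": 0.015, "twist": 0},
    {"jaw": -0.4, "dx": 0, "dy": 0, "dz": 0.015, "twist": 0},
    {"jaw": -0.4, "dx": 0, "dy": 0, "dz": 0, "twist": 0},
    {"jaw": -0.4, "dx": 0, "dy": 0, "dz": 0, "twist": 0}
  ]
}}

```text
t: 6.32
eef_pos: [0.51, -0.1673, 0.0941]
ee_rot: [3.141, -0.001, -2.098]
force: [-0.0, -0.5, -0.1]
width: 0.0264
gripper_force: 0.0
```

>>> {"api": "move_arm", "payload": {
  "increments": [
    {"jaw": -1, "dx": 0, "dy": 0, "dz": 0, "twist": 0},
    {"jaw": -1, "dx": 0, "dy": 0, "dz": 0, "twist": 0},
    {"jaw": -1, "dx": 0, "dy": 0, "dz": 0, "twist": 0},
    {"jaw": -1, "dx": 0, "dy": 0, "dz": 0, "twist": 0},
    {"jaw": -1, "dx": 0, "dy": 0, "dz": 0, "twist": 0},
    {"jaw": -1, "dx": 0, "dy": 0, "dz": 0, "twist": 0},
    {"jaw": -1, "dx": 0, "dy": 0, "dz": 0, "twist": 0}
  ],
  "force": 3
}}

```text
t: 6.9
eef_pos: [0.5106, -0.1672, 0.0947]
ee_rot: [-3.141, 0.0, -2.098]
force: [-0.3, 1.4, 4.9]
width: 0.0047
gripper_force: 3.0
```

>>> {"api": "move_arm", "payload": {
  "increments": [
    {"jaw": -1, "dx": 0, "dy": 0.001, "dz": -0.0077, "twist": 0},
    {"jaw": -1, "dx": 0, "dy": 0.001, "dz": -0.0077, "twist": 0},
    {"jaw": -1, "dx": 0, "dy": 0, "dz": -0.0078, "twist": 0},
    {"jaw": -1, "dx": 0, "dy": -0.0003, "dz": -0.0077, "twist": 0},
    {"jaw": -1, "dx": 0, "dy": -0.001, "dz": -0.0076, "twist": 0},
    {"jaw": -1, "dx": 0, "dy": -0.0016, "dz": -0.0076, "twist": 0},
    {"jaw": -1, "dx": 0, "dy": -0.0022, "dz": -0.0074, "twist": 0},
    {"jaw": -1, "dx": 0, "dy": -0.0026, "dz": -0.0073, "twist": 0},
    {"jaw": -1, "dx": 0, "dy": -0.0032, "dz": -0.007, "twist": 0},
    {"jaw": -1, "dx": 0, "dy": -0.0037, "dz": -0.0068, "twist": 0},
    {"jaw": -1, "dx": 0, "dy": -0.0042, "dz": -0.0065, "twist": 0},
    {"jaw": -1, "dx": 0, "dy": -0.0047, "dz": -0.0062, "twist": 0}
  ]
}}

```text
t: 7.9
eef_pos: [0.529, -0.1782, 0.182]
ee_rot: [3.141, -0.0, -2.098]
force: [1.6, -1.0, -3.0]
width: 0.0047
gripper_force: 3.0
```

Run:
```python
from h import *
s=arm.grab_frame("scene")
for n in("bail_crown","bail_grip","bail_pivot","pail"):
    print(n,[(round(d["score"],2),np.round(d["position"],3).tolist()) for d in arm.pinpoint("scene",n) if abs(d["position"][0]-.54)<.08 and d["position"][1]<-.12])
cv2.imwrite("pics/mid.png",cv2.resize(s[90:190,180:300],None,fx=5,fy=5,interpolation=cv2.INTER_CUBIC))
```

```text
bail_crown []
bail_grip [(0.63, [0.532, -0.174, 0.139])]
bail_pivot [(0.61, [0.585, -0.245, 0.067])]
pail [(0.55, [0.587, -0.242, -0.0])]
```

View pics/mid.png

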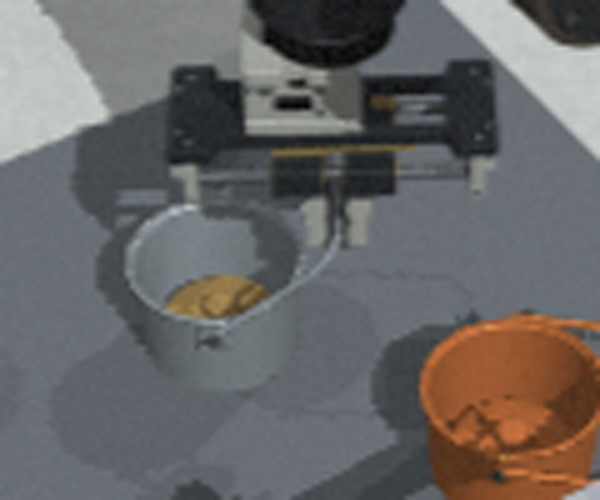

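The bail is halfway up, its wire is between the fingers at crop (337,225), and the pail has not moved. I'll carry on to upright.

>>> {"api": "move_arm", "payload": {
  "increments": [
    {"jaw": -1, "dx": 0, "dy": -0.0051, "dz": -0.0058, "twist": 0},
    {"jaw": -1, "dx": 0, "dy": -0.0055, "dz": -0.0054, "twist": 0},
    {"jaw": -1, "dx": 0, "dy": -0.0059, "dz": -0.005, "twist": 0},
    {"jaw": -1, "dx": 0, "dy": -0.0063, "dz": -0.0045, "twist": 0},
    {"jaw": -1, "dx": 0, "dy": -0.0066, "dz": -0.0041, "twist": 0},
    {"jaw": -1, "dx": 0, "dy": -0.0069, "dz": -0.0036, "twist": 0},
    {"jaw": -1, "dx": 0, "dy": -0.0071, "dz": -0.0031, "twist": 0},
    {"jaw": -1, "dx": 0, "dy": -0.0073, "dz": -0.0025, "twist": 0},
    {"jaw": -1, "dx": 0, "dy": -0.0075, "dz": -0.002, "twist": 0},
    {"jaw": -1, "dx": 0, "dy": -0.0076, "dz": -0.0014, "twist": 0},
    {"jaw": -1, "dx": 0, "dy": -0.0077, "dz": -0.0009, "twist": 0},
    {"jaw": -1, "dx": 0, "dy": -0.0077, "dz": -0.0003, "twist": 0}
  ]
}}

```text
t: 9.15
eef_pos: [0.5997, -0.2193, 0.22]
ee_rot: [3.142, -0.0, -2.098]
force: [-0.5, -0.6, 0.6]
width: 0.0047
gripper_force: 3.0
```

>>> {"api": "move_arm", "payload": {
  "increments": [
    {"jaw": -1, "dx": 0, "dy": 0, "dz": 0, "twist": 0},
    {"jaw": -1, "dx": 0, "dy": 0, "dz": 0, "twist": 0},
    {"jaw": -1, "dx": 0, "dy": 0, "dz": 0, "twist": 0}
  ]
}}

```text
t: 9.4
eef_pos: [0.5989, -0.2188, 0.22]
ee_rot: [3.142, 0.0, -2.098]
force: [-0.4, -0.5, 1.1]
width: 0.0049
gripper_force: 3.0
```

Run:
```python
from h import *
s=arm.grab_frame("scene")
for n in("bail_crown","bail_grip","bail_pivot","pail"):
    print(n,[(round(d["score"],2),np.round(d["position"],3).tolist()) for d in arm.pinpoint("scene",n) if abs(d["position"][0]-.57)<.08 and d["position"][1]<-.12])
print(arm.get_state()["force"])
cv2.imwrite("pics/up.png",cv2.resize(s[90:190,180:300],None,fx=5,fy=5,interpolation=cv2.INTER_CUBIC))
```

```text
bail_crown [(0.62, [0.587, -0.244, 0.181])]
bail_grip [(0.45, [0.6, -0.217, 0.175])]
bail_pivot [(0.63, [0.587, -0.242, 0.069])]
pail [(0.72, [0.589, -0.241, 0.0])]
[-0.8137111  -1.598155    0.46348043]
```

View pics/up.png

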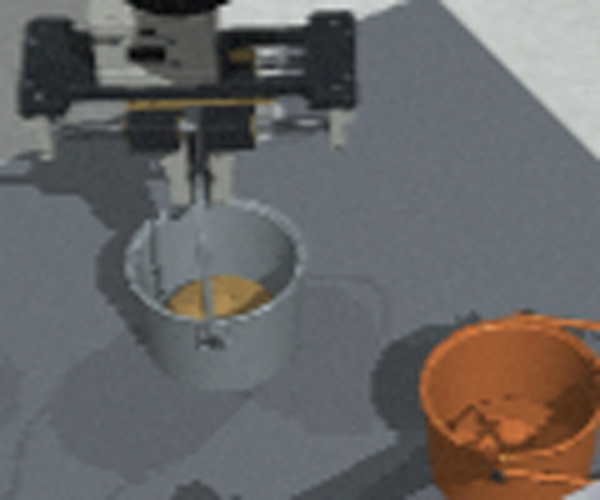

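The bail is upright: its wire rises from the ear at crop (205,340) to the fingers at (200,190), and the pail still stands in place. I'll grip firmly and lift.

>>> {"api": "move_arm", "payload": {
  "increments": [
    {"jaw": -1, "dx": 0, "dy": 0, "dz": 0, "twist": 0},
    {"jaw": -1, "dx": 0, "dy": 0, "dz": 0, "twist": 0},
    {"jaw": -1, "dx": 0, "dy": 0, "dz": 0, "twist": 0},
    {"jaw": -1, "dx": 0, "dy": 0, "dz": -0.002, "twist": 0},
    {"jaw": -1, "dx": 0, "dy": 0, "dz": -0.003, "twist": 0},
    {"jaw": -1, "dx": 0, "dy": 0, "dz": -0.005, "twist": 0},
    {"jaw": -1, "dx": 0, "dy": 0, "dz": -0.008, "twist": 0},
    {"jaw": -1, "dx": 0, "dy": 0, "dz": -0.01, "twist": 0},
    {"jaw": -1, "dx": 0, "dy": 0, "dz": -0.01, "twist": 0},
    {"jaw": -1, "dx": 0, "dy": 0, "dz": -0.01, "twist": 0},
    {"jaw": -1, "dx": 0, "dy": 0, "dz": -0.01, "twist": 0},
    {"jaw": -1, "dx": 0, "dy": 0, "dz": -0.01, "twist": 0}
  ],
  "force": 60
}}

```text
t: 10.65
eef_pos: [0.599, -0.2188, 0.2895]
ee_rot: [-3.141, 0.0, -2.098]
force: [0.3, -0.4, -5.7]
width: 0.0026
gripper_force: 60.0
```

>>> {"api": "move_arm", "payload": {
  "increments": [
    {"jaw": -1, "dx": 0, "dy": 0, "dz": -0.01, "twist": 0},
    {"jaw": -1, "dx": 0, "dy": 0, "dz": -0.01, "twist": 0},
    {"jaw": -1, "dx": 0, "dy": 0, "dz": -0.01, "twist": 0},
    {"jaw": -1, "dx": 0, "dy": 0, "dz": -0.01, "twist": 0},
    {"jaw": -1, "dx": 0, "dy": 0, "dz": -0.007, "twist": 0},
    {"jaw": -1, "dx": 0, "dy": 0, "dz": 0, "twist": 0},
    {"jaw": -1, "dx": 0, "dy": 0, "dz": 0, "twist": 0},
    {"jaw": -1, "dx": 0, "dy": 0, "dz": 0, "twist": 0}
  ]
}}

```text
t: 11.32
eef_pos: [0.5987, -0.2187, 0.3343]
ee_rot: [3.14, -0.0, -2.098]
force: [-0.3, -0.5, -6.6]
width: 0.003
gripper_force: 60.0
```

Run:
```python
from h import *
s=arm.grab_frame("scene")
for n in("bail_crown","bail_grip","bail_pivot","pail"):
    print(n,[(round(d["score"],2),np.round(d["position"],3).tolist()) for d in arm.pinpoint("scene",n) if abs(d["position"][0]-.58)<.08 and d["position"][1]<-.12])
print({k:np.round(v,3) for k,v in arm.get_state().items()})
cv2.imwrite("pics/lift.png",cv2.resize(s[60:180,160:280],None,fx=5,fy=5,interpolation=cv2.INTER_CUBIC))
```

```text
bail_crown [(0.38, [0.584, -0.244, 0.294])]
bail_grip [(0.48, [0.602, -0.215, 0.29])]
bail_pivot [(0.8, [0.588, -0.238, 0.182])]
pail [(0.64, [0.588, -0.237, 0.113])]
{'t': np.float64(11.567), 'q': array([-0.045,  0.275, -0.011, -0.   , -1.286, -0.482]), 'qd': array([-0.   , -0.003,  0.005, -0.   ,  0.   , -0.   ]), 'joint_efforts': array([-2.0000e-03, -5.5832e+01,  3.2422e+01,  8.3410e+00, -8.1000e-02,
       -0.0000e+00]), 'eef_pos': array([ 0.599, -0.219,  0.335]), 'ee_rot': array([ 3.141, -0.   , -2.098]), 'force': array([ 0.462,  0.76 , -6.062]), 'moment': array([ 0.226, -0.141, -0.027]), 'gripper_force': np.float64(59.998), 'width': np.float64(0.003)}
```

View pics/lift.png

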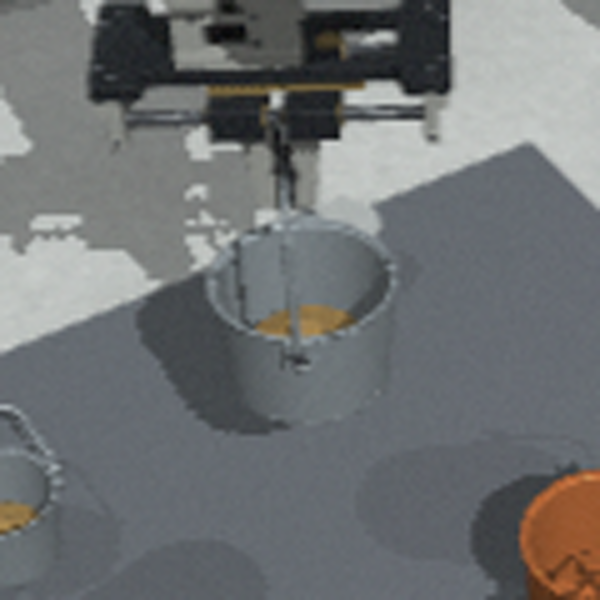

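The pail hangs clear and nearly level, with its rim at crop (300,280), and weighs about 6.2 N. I'll refine the hook's position before the transfer.

Run:
```python
from h import *
v=(.5251,.1735,.0416,.2519);H=v[3]
out=[]
for c,(x,y) in(("scene",(290,155)),("top",(155,190))):
    m=np.mean([arm.grab_frame(c).astype(float) for _ in range(6)],0).astype(np.uint8)
    cv2.imwrite(f"pics/avg_{c}.png",m)
    k=8;I=cv2.resize(m[y:y+60,x:x+50],None,fx=k,fy=k,interpolation=cv2.INTER_CUBIC)
    def P(l): return tuple(int(round(q)) for q in (proj(c,stand_pt(v,l))-(x-.5,y-.5))*k)
    cv2.polylines(I,[np.array([P(l) for l in((.018,0,H-.003),(-.015,0,H-.003),(-.015,0,H+.016))])],0,(0,0,255),1)
    for pl in([(.018,a,H-.003+b) for a,b in((.01,.011),(-.01,.011),(-.01,-.011),(.01,-.011))],[(p,a,H+.008) for p,a in((.018,.01),(.018,-.01),(.1,-.01),(.1,.01))]):
        cv2.polylines(I,[np.array([P(l) for l in pl])],1,(0,255,0),1)
    out.append(I)
cv2.imwrite("pics/hook.png",np.hstack(out))
```

```text
(no output)
```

View pics/hook.png

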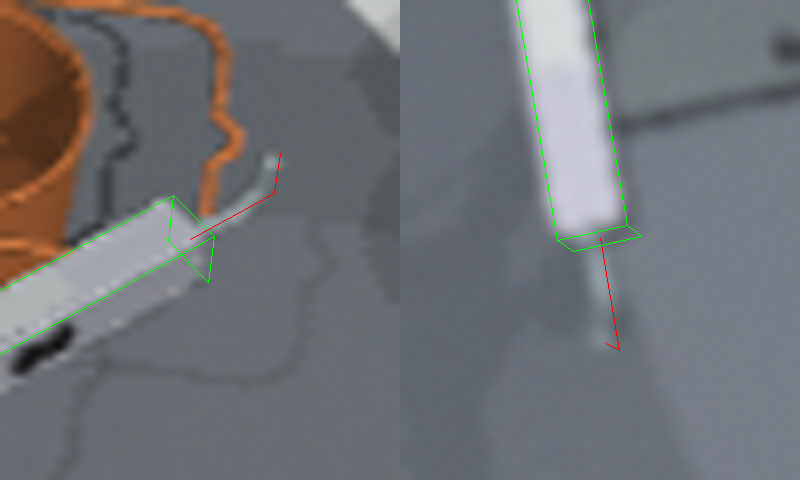

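The overlay model (red/green) sits about 1 px off the real hook. The real tip is at crop (272,157) in scene and (602,345) in top, against the model's (280,153) and (612,349). I'll solve for the shift.

Run:
```python
from h import *
p=np.array([.5251,.1735,.252])
A=[];b=[]
for c,d in(("scene",(-1,.5)),("top",(-1.1,-.6))):
    J=np.array([(proj(c,p+e)-proj(c,p-e))/.002 for e in np.eye(3)*.001]).T
    A.append(J);b+=d
x,r,*_=np.linalg.lstsq(np.vstack(A),np.array(b),rcond=None);print(x,np.vstack(A)@x-b,p+x)
print(np.round(np.vstack(A)/1000,2))
```

```text
[0.00251797 0.00142686 0.0007584 ] [ 0.5511861   0.0769272   0.27928584 -0.42264267] [0.52761797 0.17492686 0.2527584 ]
[[-0.33  0.24  0.04]
 [ 0.16  0.26 -0.26]
 [-0.05 -0.43 -0.08]
 [-0.43  0.07 -0.06]]
```

>>> {"api": "move_arm", "payload": {
  "increments": [
    {"jaw": -1, "dx": 0, "dy": 0, "dz": -0.001, "twist": -0.02},
    {"jaw": -1, "dx": 0, "dy": 0, "dz": -0.001, "twist": -0.04},
    {"jaw": -1, "dx": 0, "dy": 0, "dz": -0.001, "twist": -0.058},
    {"jaw": -1, "dx": 0, "dy": 0, "dz": -0.001, "twist": -0.06},
    {"jaw": -1, "dx": 0, "dy": 0, "dz": -0.001, "twist": -0.06},
    {"jaw": -1, "dx": 0, "dy": 0, "dz": -0.001, "twist": -0.06},
    {"jaw": -1, "dx": 0, "dy": 0, "dz": -0.001, "twist": -0.06},
    {"jaw": -1, "dx": 0, "dy": 0, "dz": -0.001, "twist": -0.06},
    {"jaw": -1, "dx": 0, "dy": 0, "dz": -0.001, "twist": -0.06},
    {"jaw": -1, "dx": 0, "dy": 0, "dz": -0.001, "twist": -0.05},
    {"jaw": -1, "dx": 0, "dy": 0, "dz": 0, "twist": -0.03},
    {"jaw": -1, "dx": 0, "dy": 0, "dz": 0, "twist": -0.01}
  ]
}}

```text
t: 13.17
eef_pos: [0.599, -0.2189, 0.3453]
ee_rot: [-3.141, -0.0, -1.527]
force: [-0.2, -0.1, -5.4]
width: 0.0032
gripper_force: 60.0
```

>>> {"api": "move_arm", "payload": {
  "increments": [
    {"jaw": -1, "dx": -0.004, "dy": 0.003, "dz": 0, "twist": 0},
    {"jaw": -1, "dx": -0.008, "dy": 0.006, "dz": 0, "twist": 0},
    {"jaw": -1, "dx": -0.012, "dy": 0.01, "dz": 0, "twist": 0},
    {"jaw": -1, "dx": -0.016, "dy": 0.012, "dz": 0, "twist": 0},
    {"jaw": -1, "dx": -0.02, "dy": 0.0125, "dz": 0, "twist": 0},
    {"jaw": -1, "dx": -0.02, "dy": 0.0125, "dz": 0, "twist": 0},
    {"jaw": -1, "dx": -0.02, "dy": 0.0125, "dz": 0, "twist": 0},
    {"jaw": -1, "dx": -0.02, "dy": 0.0125, "dz": 0, "twist": 0},
    {"jaw": -1, "dx": -0.02, "dy": 0.0125, "dz": 0, "twist": 0},
    {"jaw": -1, "dx": -0.02, "dy": 0.01, "dz": 0, "twist": 0},
    {"jaw": -1, "dx": -0.02, "dy": 0.006, "dz": 0, "twist": 0},
    {"jaw": -1, "dx": -0.02, "dy": 0.003, "dz": 0, "twist": 0}
  ]
}}

```text
t: 14.17
eef_pos: [0.4765, -0.0227, 0.3455]
ee_rot: [-3.141, 0.001, -1.53]
force: [-0.2, -0.4, -6.0]
width: 0.0029
gripper_force: 60.0
```

>>> {"api": "move_arm", "payload": {
  "increments": [
    {"jaw": -1, "dx": -0.02, "dy": 0, "dz": 0, "twist": 0},
    {"jaw": -1, "dx": -0.02, "dy": 0, "dz": 0, "twist": 0},
    {"jaw": -1, "dx": -0.02, "dy": 0, "dz": 0, "twist": 0},
    {"jaw": -1, "dx": -0.02, "dy": 0, "dz": 0, "twist": 0},
    {"jaw": -1, "dx": -0.02, "dy": 0, "dz": 0, "twist": 0},
    {"jaw": -1, "dx": -0.02, "dy": 0, "dz": 0, "twist": 0},
    {"jaw": -1, "dx": -0.02, "dy": 0, "dz": 0, "twist": 0},
    {"jaw": -1, "dx": -0.02, "dy": 0, "dz": 0, "twist": 0},
    {"jaw": -1, "dx": -0.018, "dy": 0, "dz": 0, "twist": 0},
    {"jaw": -1, "dx": -0.015, "dy": 0, "dz": 0, "twist": 0},
    {"jaw": -1, "dx": -0.01, "dy": 0, "dz": 0, "twist": 0},
    {"jaw": -1, "dx": -0.005, "dy": 0, "dz": 0, "twist": 0}
  ]
}}

```text
t: 15.17
eef_pos: [0.4692, 0.1853, 0.3452]
ee_rot: [-3.141, 0.001, -1.529]
force: [0.6, -0.0, -6.2]
width: 0.003
gripper_force: 60.0
```

>>> {"api": "move_arm", "payload": {
  "increments": [
    {"jaw": -1, "dx": 0, "dy": 0, "dz": 0, "twist": 0},
    {"jaw": -1, "dx": 0, "dy": 0, "dz": 0, "twist": 0},
    {"jaw": -1, "dx": 0, "dy": 0, "dz": 0, "twist": 0},
    {"jaw": -1, "dx": 0, "dy": 0, "dz": 0, "twist": 0},
    {"jaw": -1, "dx": 0, "dy": 0, "dz": 0, "twist": 0},
    {"jaw": -1, "dx": 0, "dy": 0, "dz": 0, "twist": 0}
  ]
}}

```text
t: 15.67
eef_pos: [0.4699, 0.1837, 0.3451]
ee_rot: [-3.142, 0.0, -1.531]
force: [0.1, 0.2, -5.8]
width: 0.0028
gripper_force: 60.0
```

Run:
```python
from h import *
o=[]
for c in("scene","top"):
  s=arm.grab_frame(c);o.append(s)
  for n in("bail_crown","bail_grip","bail_pivot","pail","stand"):
    print(c,n,[(round(d["score"],2),np.round(d["position"],3).tolist()) for d in arm.pinpoint(c,n) if d["position"][1]>.08 and d["position"][1]<.3])
print({k:np.round(v,3) for k,v in arm.get_state().items()})
f=lambda i,x,y:cv2.resize(i[y:y+100,x:x+80],None,fx=5,fy=5,interpolation=cv2.INTER_CUBIC)
cv2.imwrite("pics/pre.png",np.hstack([f(o[0],290,130),f(o[1],140,190)]))
```

```text
scene bail_crown []
scene bail_grip []
scene bail_pivot [(0.57, [0.471, 0.16, 0.194])]
scene pail [(0.86, [0.471, 0.161, 0.127])]
scene stand []
top bail_crown [(0.49, [0.466, 0.154, 0.311])]
top bail_grip []
top bail_pivot [(0.88, [0.467, 0.16, 0.19])]
top pail [(0.69, [0.467, 0.16, 0.12])]
top stand []
{'t': np.float64(16.267), 'q': array([ 0.764,  0.043, -0.27 , -0.   , -1.259, -0.722]), 'qd': array([-0.   ,  0.   , -0.001,  0.   , -0.001, -0.001]), 'joint_efforts': array([-1.1000e-02, -3.5816e+01,  3.2147e+01,  8.2580e+00, -1.2800e-01,
       -0.0000e+00]), 'eef_pos': array([0.47 , 0.184, 0.345]), 'ee_rot': array([ 3.142, -0.   , -1.53 ]), 'force': array([-0.524,  0.708, -6.117]), 'moment': array([ 0.246, -0.084, -0.017]), 'gripper_force': np.float64(59.998), 'width': np.float64(0.003)}
```

>>> {"api": "move_arm", "payload": {
  "increments": [
    {"jaw": -1, "dx": -0.002, "dy": 0, "dz": 0, "twist": 0},
    {"jaw": -1, "dx": -0.004, "dy": 0, "dz": 0, "twist": 0},
    {"jaw": -1, "dx": -0.0055, "dy": 0, "dz": 0, "twist": 0},
    {"jaw": -1, "dx": -0.003, "dy": 0, "dz": 0, "twist": 0},
    {"jaw": -1, "dx": -0.002, "dy": 0, "dz": 0, "twist": 0},
    {"jaw": -1, "dx": 0, "dy": 0, "dz": 0, "twist": 0},
    {"jaw": -1, "dx": 0, "dy": 0, "dz": 0, "twist": 0}
  ]
}}

```text
t: 16.85
eef_pos: [0.4691, 0.2008, 0.345]
ee_rot: [3.141, -0.0, -1.529]
force: [0.8, 0.2, -5.8]
width: 0.0032
gripper_force: 60.0
```

>>> {"api": "move_arm", "payload": {
  "increments": [
    {"jaw": -1, "dx": 0, "dy": -0.002, "dz": 0, "twist": 0},
    {"jaw": -1, "dx": 0, "dy": -0.0045, "dz": 0, "twist": 0},
    {"jaw": -1, "dx": 0, "dy": -0.006, "dz": 0, "twist": 0},
    {"jaw": -1, "dx": 0, "dy": -0.006, "dz": 0, "twist": 0},
    {"jaw": -1, "dx": 0, "dy": -0.006, "dz": 0, "twist": 0},
    {"jaw": -1, "dx": 0, "dy": -0.006, "dz": 0, "twist": 0},
    {"jaw": -1, "dx": 0, "dy": -0.006, "dz": 0, "twist": 0},
    {"jaw": -1, "dx": 0, "dy": -0.006, "dz": 0, "twist": 0},
    {"jaw": -1, "dx": 0, "dy": -0.006, "dz": 0, "twist": 0},
    {"jaw": -1, "dx": 0, "dy": -0.005, "dz": 0, "twist": 0},
    {"jaw": -1, "dx": 0, "dy": -0.003, "dz": 0, "twist": 0},
    {"jaw": -1, "dx": 0, "dy": 0, "dz": 0, "twist": 0}
  ]
}}

```text
t: 17.85
eef_pos: [0.5262, 0.203, 0.3448]
ee_rot: [3.141, -0.0, -1.53]
force: [0.1, 1.1, -5.5]
width: 0.0031
gripper_force: 60.0
```

Run:
```python
from h import *
o=[]
for c in("scene","top"):
  s=arm.grab_frame(c);o.append(s)
  for n in("bail_crown","bail_grip","bail_pivot","pail","stand"):
    print(c,n,[(round(d["score"],2),np.round(d["position"],3).tolist()) for d in arm.pinpoint(c,n) if d["position"][1]>.08 and d["position"][1]<.3])
print({k:np.round(v,3) for k,v in arm.get_state().items() if k in("eef_pos","ee_rot","force")})
f=lambda i,x,y:cv2.resize(i[y:y+100,x:x+80],None,fx=5,fy=5,interpolation=cv2.INTER_CUBIC)
cv2.imwrite("pics/over.png",np.hstack([f(o[0],270,130),f(o[1],140,180)]))
```

```text
scene bail_crown []
scene bail_grip [(0.49, [0.527, 0.205, 0.3])]
scene bail_pivot [(0.56, [0.527, 0.179, 0.195])]
scene pail [(0.77, [0.53, 0.179, 0.123])]
scene stand []
top bail_crown [(0.46, [0.524, 0.174, 0.307])]
top bail_grip []
top bail_pivot [(0.74, [0.524, 0.181, 0.192])]
top pail [(0.59, [0.525, 0.178, 0.12])]
top stand []
{'eef_pos': array([0.526, 0.203, 0.345]), 'ee_rot': array([-3.141,  0.   , -1.53 ]), 'force': array([ 0.083,  0.502, -5.397])}
```

View pics/over.png

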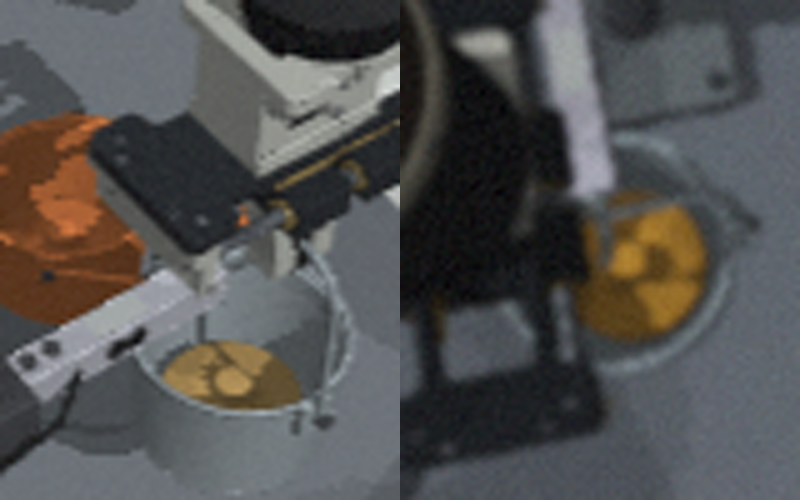

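The pail hangs over the hook. In the top view the wire crosses from (610,215) to (735,200), and the hook is at (605,240) just beyond the beam's end. I'll lower it to just above the highest seat possible.

>>> {"api": "move_arm", "payload": {
  "increments": [
    {"jaw": -1, "dx": 0, "dy": 0, "dz": 0.002, "twist": 0},
    {"jaw": -1, "dx": 0, "dy": 0, "dz": 0.004, "twist": 0},
    {"jaw": -1, "dx": 0, "dy": 0, "dz": 0.005, "twist": 0},
    {"jaw": -1, "dx": 0, "dy": 0, "dz": 0.005, "twist": 0},
    {"jaw": -1, "dx": 0, "dy": 0, "dz": 0.005, "twist": 0},
    {"jaw": -1, "dx": 0, "dy": 0, "dz": 0.005, "twist": 0},
    {"jaw": -1, "dx": 0, "dy": 0, "dz": 0.005, "twist": 0},
    {"jaw": -1, "dx": 0, "dy": 0, "dz": 0.004, "twist": 0},
    {"jaw": -1, "dx": 0, "dy": 0, "dz": 0.003, "twist": 0},
    {"jaw": -1, "dx": 0, "dy": 0, "dz": 0.003, "twist": 0},
    {"jaw": -1, "dx": 0, "dy": 0, "dz": 0.002, "twist": 0},
    {"jaw": -1, "dx": 0, "dy": 0, "dz": 0, "twist": 0}
  ]
}}

```text
t: 19.45
eef_pos: [0.5255, 0.2029, 0.3016]
ee_rot: [3.141, -0.0, -1.53]
force: [0.0, 0.2, -5.8]
width: 0.0029
gripper_force: 60.0
```

>>> {"api": "move_arm", "payload": {
  "increments": [
    {"jaw": -1, "dx": 0, "dy": 0, "dz": 0.001, "twist": 0},
    {"jaw": -1, "dx": 0, "dy": 0, "dz": 0, "twist": 0},
    {"jaw": -1, "dx": 0, "dy": 0, "dz": 0, "twist": 0}
  ]
}}

```text
t: 19.7
eef_pos: [0.5257, 0.203, 0.3012]
ee_rot: [-3.141, 0.0, -1.53]
force: [-0.2, -0.3, -5.8]
width: 0.0027
gripper_force: 60.0
```

>>> {"api": "move_arm", "payload": {
  "increments": [
    {"jaw": -1, "dx": 0, "dy": 0, "dz": 0.001, "twist": 0},
    {"jaw": -1, "dx": 0, "dy": 0, "dz": 0, "twist": 0},
    {"jaw": -1, "dx": 0, "dy": 0, "dz": 0, "twist": 0}
  ]
}}

```text
t: 19.95
eef_pos: [0.5256, 0.203, 0.3001]
ee_rot: [3.142, 0.0, -1.53]
force: [-0.7, 0.2, -6.1]
width: 0.0028
gripper_force: 60.0
```

>>> {"api": "move_arm", "payload": {
  "increments": [
    {"jaw": -1, "dx": 0, "dy": 0, "dz": 0.001, "twist": 0},
    {"jaw": -1, "dx": 0, "dy": 0, "dz": 0, "twist": 0},
    {"jaw": -1, "dx": 0, "dy": 0, "dz": 0, "twist": 0}
  ]
}}

```text
t: 20.2
eef_pos: [0.5256, 0.203, 0.299]
ee_rot: [3.141, -0.0, -1.53]
force: [0.3, 0.4, -5.1]
width: 0.0031
gripper_force: 60.0
```

>>> {"api": "move_arm", "payload": {
  "increments": [
    {"jaw": -1, "dx": 0, "dy": 0, "dz": 0.001, "twist": 0},
    {"jaw": -1, "dx": 0, "dy": 0, "dz": 0, "twist": 0},
    {"jaw": -1, "dx": 0, "dy": 0, "dz": 0, "twist": 0}
  ]
}}

```text
t: 20.45
eef_pos: [0.5256, 0.203, 0.298]
ee_rot: [3.141, -0.0, -1.53]
force: [-0.5, -0.1, -6.6]
width: 0.0029
gripper_force: 60.0
```

```bash
python3 -c "
from h import *
print([(np.round(arm.grab_frame('top').mean(),0),np.round(arm.get_state()['force'],2))[1] for _ in range(4)])"
```

```text
[array([-0.3 , -0.63, -6.36]), array([-0.28,  0.27, -6.34]), array([ 0.28,  0.06, -6.53]), array([-0.1 ,  0.11, -5.14])]
```

>>> {"api": "move_arm", "payload": {
  "increments": [
    {"jaw": -1, "dx": 0, "dy": 0, "dz": 0.001, "twist": 0},
    {"jaw": -1, "dx": 0, "dy": 0, "dz": 0, "twist": 0},
    {"jaw": -1, "dx": 0, "dy": 0, "dz": 0, "twist": 0}
  ]
}}

```text
t: 20.9
eef_pos: [0.5256, 0.203, 0.297]
ee_rot: [3.141, -0.0, -1.53]
force: [0.0, -0.1, -5.7]
width: 0.0029
gripper_force: 60.0
```

>>> {"api": "move_arm", "payload": {
  "increments": [
    {"jaw": -1, "dx": 0, "dy": 0, "dz": 0.001, "twist": 0},
    {"jaw": -1, "dx": 0, "dy": 0, "dz": 0, "twist": 0},
    {"jaw": -1, "dx": 0, "dy": 0, "dz": 0, "twist": 0}
  ]
}}

```text
t: 21.15
eef_pos: [0.5256, 0.203, 0.296]
ee_rot: [3.141, -0.0, -1.53]
force: [-0.2, 0.4, -5.7]
width: 0.0027
gripper_force: 60.0
```

>>> {"api": "move_arm", "payload": {
  "increments": [
    {"jaw": -1, "dx": 0, "dy": 0, "dz": 0.001, "twist": 0},
    {"jaw": -1, "dx": 0, "dy": 0, "dz": 0, "twist": 0},
    {"jaw": -1, "dx": 0, "dy": 0, "dz": 0, "twist": 0}
  ]
}}

```text
t: 21.4
eef_pos: [0.5256, 0.203, 0.295]
ee_rot: [3.141, -0.0, -1.53]
force: [-0.8, 0.0, -5.8]
width: 0.0029
gripper_force: 60.0
```

>>> {"api": "move_arm", "payload": {
  "increments": [
    {"jaw": -1, "dx": 0, "dy": 0, "dz": 0.0007, "twist": 0},
    {"jaw": -1, "dx": 0, "dy": 0, "dz": 0, "twist": 0},
    {"jaw": -1, "dx": 0, "dy": 0, "dz": 0, "twist": 0}
  ]
}}

```text
t: 21.65
eef_pos: [0.5256, 0.203, 0.2943]
ee_rot: [3.142, -0.0, -1.53]
force: [0.7, -0.4, -6.6]
width: 0.0029
gripper_force: 60.0
```

>>> {"api": "move_arm", "payload": {
  "increments": [
    {"jaw": -1, "dx": 0, "dy": 0, "dz": 0.0007, "twist": 0},
    {"jaw": -1, "dx": 0, "dy": 0, "dz": 0, "twist": 0},
    {"jaw": -1, "dx": 0, "dy": 0, "dz": 0, "twist": 0}
  ]
}}

```text
t: 21.9
eef_pos: [0.5256, 0.203, 0.2936]
ee_rot: [3.142, -0.0, -1.53]
force: [0.7, -0.2, -6.5]
width: 0.0027
gripper_force: 60.0
```

>>> {"api": "move_arm", "payload": {
  "increments": [
    {"jaw": -1, "dx": 0, "dy": 0, "dz": 0.0007, "twist": 0},
    {"jaw": -1, "dx": 0, "dy": 0, "dz": 0, "twist": 0},
    {"jaw": -1, "dx": 0, "dy": 0, "dz": 0, "twist": 0}
  ]
}}

```text
t: 22.15
eef_pos: [0.5256, 0.203, 0.2929]
ee_rot: [3.142, 0.0, -1.53]
force: [0.3, 0.1, -6.8]
width: 0.0028
gripper_force: 60.0
```

>>> {"api": "move_arm", "payload": {
  "increments": [
    {"jaw": -1, "dx": 0, "dy": 0, "dz": 0.0007, "twist": 0},
    {"jaw": -1, "dx": 0, "dy": 0, "dz": 0, "twist": 0},
    {"jaw": -1, "dx": 0, "dy": 0, "dz": 0, "twist": 0}
  ]
}}

```text
t: 22.4
eef_pos: [0.5257, 0.203, 0.2923]
ee_rot: [-3.141, -0.0, -1.53]
force: [0.2, 0.1, -5.9]
width: 0.0027
gripper_force: 60.0
```

>>> {"api": "move_arm", "payload": {
  "increments": [
    {"jaw": -1, "dx": 0, "dy": 0, "dz": 0.0007, "twist": 0},
    {"jaw": -1, "dx": 0, "dy": 0, "dz": 0, "twist": 0},
    {"jaw": -1, "dx": 0, "dy": 0, "dz": 0, "twist": 0}
  ]
}}

```text
t: 22.65
eef_pos: [0.5257, 0.203, 0.2917]
ee_rot: [-3.141, -0.0, -1.53]
force: [0.1, -0.8, -5.9]
width: 0.0026
gripper_force: 60.0
```

>>> {"api": "move_arm", "payload": {
  "increments": [
    {"jaw": -1, "dx": 0, "dy": 0, "dz": 0.0007, "twist": 0},
    {"jaw": -1, "dx": 0, "dy": 0, "dz": 0, "twist": 0},
    {"jaw": -1, "dx": 0, "dy": 0, "dz": 0, "twist": 0}
  ]
}}

```text
t: 22.9
eef_pos: [0.5257, 0.2029, 0.291]
ee_rot: [-3.141, -0.0, -1.53]
force: [-0.2, 0.5, -3.3]
width: 0.0027
gripper_force: 60.0
```

>>> {"api": "move_arm", "payload": {
  "increments": [
    {"jaw": -1, "dx": 0, "dy": 0, "dz": 0.0007, "twist": 0},
    {"jaw": -1, "dx": 0, "dy": 0, "dz": 0, "twist": 0},
    {"jaw": -1, "dx": 0, "dy": 0, "dz": 0, "twist": 0}
  ]
}}

```text
t: 23.15
eef_pos: [0.5257, 0.203, 0.2904]
ee_rot: [-3.141, -0.0, -1.53]
force: [-1.4, -0.1, -1.7]
width: 0.0028
gripper_force: 60.0
```

Run:
```python
from h import *
f=[]
for c in("scene","top")*3:
  s=arm.grab_frame(c);st=arm.get_state();f.append(np.r_[st["force"],st["moment"]])
print(np.round(np.mean(f,0),2))
for c in("scene","top"):
  for n in("bail_crown","bail_grip","bail_pivot","pail"):
    print(c,n,[(round(d["score"],2),np.round(d["position"],3).tolist()) for d in arm.pinpoint(c,n) if d["position"][1]>.08 and d["position"][1]<.3])
```

```text
[-0.13 -0.14 -2.14 -0.03  0.03 -0.  ]
scene bail_crown []
scene bail_grip [(0.41, [0.526, 0.204, 0.245])]
scene bail_pivot [(0.92, [0.528, 0.177, 0.14])]
scene pail [(0.8, [0.53, 0.179, 0.072])]
top bail_crown [(0.45, [0.523, 0.176, 0.255])]
top bail_grip []
top bail_pivot [(0.57, [0.526, 0.178, 0.137])]
top pail [(0.56, [0.526, 0.175, 0.069])]
```

The hook now carries about 4 N with the bail still held. I'll go a touch lower, ease the grip, then open.

>>> {"api": "move_arm", "payload": {
  "increments": [
    {"jaw": -1, "dx": 0, "dy": 0, "dz": 0.0004, "twist": 0},
    {"jaw": -1, "dx": 0, "dy": 0, "dz": 0, "twist": 0},
    {"jaw": -1, "dx": 0, "dy": 0, "dz": 0, "twist": 0},
    {"jaw": -1, "dx": 0, "dy": 0, "dz": 0, "twist": 0}
  ]
}}

```text
t: 24.18
eef_pos: [0.5257, 0.203, 0.2898]
ee_rot: [-3.141, 0.0, -1.53]
force: [0.1, 0.0, -0.9]
width: 0.0031
gripper_force: 60.0
```

>>> {"api": "move_arm", "payload": {
  "increments": [
    {"jaw": -1, "dx": 0, "dy": 0, "dz": 0, "twist": 0},
    {"jaw": -1, "dx": 0, "dy": 0, "dz": 0, "twist": 0},
    {"jaw": -1, "dx": 0, "dy": 0, "dz": 0, "twist": 0},
    {"jaw": -1, "dx": 0, "dy": 0, "dz": 0, "twist": 0}
  ],
  "force": 15
}}

```text
t: 24.52
eef_pos: [0.5255, 0.2029, 0.2897]
ee_rot: [3.141, -0.0, -1.53]
force: [-0.0, -1.3, -2.0]
width: 0.004
gripper_force: 15.0
```

>>> {"api": "move_arm", "payload": {
  "increments": [
    {"jaw": -1, "dx": 0, "dy": 0, "dz": 0, "twist": 0},
    {"jaw": -1, "dx": 0, "dy": 0, "dz": 0, "twist": 0},
    {"jaw": -1, "dx": 0, "dy": 0, "dz": 0, "twist": 0},
    {"jaw": -1, "dx": 0, "dy": 0, "dz": 0, "twist": 0}
  ],
  "force": 3
}}

```text
t: 24.85
eef_pos: [0.5256, 0.203, 0.2898]
ee_rot: [-3.142, -0.0, -1.53]
force: [0.1, -1.3, -0.5]
width: 0.005
gripper_force: 3.0
```

>>> {"api": "move_arm", "payload": {
  "increments": [
    {"jaw": -0.86, "dx": 0, "dy": 0, "dz": 0, "twist": 0},
    {"jaw": -0.82, "dx": 0, "dy": 0, "dz": 0, "twist": 0},
    {"jaw": -0.78, "dx": 0, "dy": 0, "dz": 0, "twist": 0},
    {"jaw": -0.72, "dx": 0, "dy": 0, "dz": 0, "twist": 0},
    {"jaw": -0.66, "dx": 0, "dy": 0, "dz": 0, "twist": 0},
    {"jaw": -0.6, "dx": 0, "dy": 0, "dz": 0, "twist": 0},
    {"jaw": -0.5, "dx": 0, "dy": 0, "dz": 0, "twist": 0},
    {"jaw": -0.4, "dx": 0, "dy": 0, "dz": 0, "twist": 0},
    {"jaw": -0.3, "dx": 0, "dy": 0, "dz": 0, "twist": 0},
    {"jaw": -0.3, "dx": 0, "dy": 0, "dz": 0, "twist": 0},
    {"jaw": -0.3, "dx": 0, "dy": 0, "dz": 0, "twist": 0}
  ]
}}

```text
t: 25.77
eef_pos: [0.5256, 0.203, 0.2898]
ee_rot: [-3.142, -0.0, -1.53]
force: [-0.3, 0.1, -0.2]
width: 0.0304
gripper_force: 0.0
```

Run:
```python
from h import *
for k in range(2):
 for c in("scene","top"):
  arm.grab_frame(c)
  for n in("bail_crown","bail_pivot","pail"):
    print(c,n,[(round(d["score"],2),np.round(d["position"],3).tolist()) for d in arm.pinpoint(c,n) if d["position"][1]>.08 and d["position"][1]<.3])
print(arm.get_state()["force"],arm.get_state()["width"])
```

```text
scene bail_crown []
scene bail_pivot [(0.59, [0.526, 0.174, 0.14])]
scene pail [(0.9, [0.53, 0.175, 0.072])]
top bail_crown [(0.43, [0.523, 0.172, 0.254])]
top bail_pivot [(0.6, [0.524, 0.175, 0.139])]
top pail [(0.9, [0.525, 0.171, 0.066])]
scene bail_crown [(0.6, [0.527, 0.206, 0.243])]
scene bail_pivot [(0.9, [0.528, 0.174, 0.138])]
scene pail [(0.9, [0.53, 0.17, 0.068])]
top bail_crown [(0.55, [0.525, 0.172, 0.252])]
top bail_pivot []
top pail [(0.57, [0.525, 0.171, 0.069])]
[0.22175726 0.0237889  0.19082216] 0.03042697224078027
```

Released, and the pail is hanging. I'll retreat straight up, let it settle and check with a last picture.

>>> {"api": "move_arm", "payload": {
  "increments": [
    {"jaw": -0.3, "dx": 0, "dy": 0, "dz": -0.003, "twist": 0},
    {"jaw": -0.3, "dx": 0, "dy": 0, "dz": -0.006, "twist": 0},
    {"jaw": -0.3, "dx": 0, "dy": 0, "dz": -0.01, "twist": 0},
    {"jaw": -0.3, "dx": 0, "dy": 0, "dz": -0.015, "twist": 0},
    {"jaw": -0.3, "dx": 0, "dy": 0, "dz": -0.02, "twist": 0},
    {"jaw": -0.3, "dx": 0, "dy": 0, "dz": -0.02, "twist": 0},
    {"jaw": -0.3, "dx": 0, "dy": 0, "dz": -0.02, "twist": 0},
    {"jaw": -0.3, "dx": 0, "dy": 0, "dz": -0.02, "twist": 0},
    {"jaw": -0.3, "dx": 0, "dy": 0, "dz": -0.015, "twist": 0},
    {"jaw": -0.3, "dx": 0, "dy": 0, "dz": -0.01, "twist": 0},
    {"jaw": -0.3, "dx": 0, "dy": 0, "dz": 0, "twist": 0},
    {"jaw": -0.3, "dx": 0, "dy": 0, "dz": 0, "twist": 0}
  ]
}}

```text
t: 27.57
eef_pos: [0.5255, 0.203, 0.429]
ee_rot: [-3.141, 0.001, -1.53]
force: [0.6, -0.3, -0.5]
width: 0.0307
gripper_force: 0.0
```

>>> {"api": "move_arm", "payload": {
  "increments": [
    {"jaw": -0.3, "dx": -0.03, "dy": 0, "dz": 0, "twist": 0},
    {"jaw": -0.3, "dx": -0.03, "dy": 0, "dz": 0, "twist": 0},
    {"jaw": -0.3, "dx": -0.03, "dy": 0, "dz": 0, "twist": 0},
    {"jaw": -0.3, "dx": -0.03, "dy": 0, "dz": 0, "twist": 0},
    {"jaw": -0.3, "dx": -0.02, "dy": 0, "dz": 0, "twist": 0},
    {"jaw": -0.3, "dx": 0, "dy": 0, "dz": 0, "twist": 0},
    {"jaw": -0.3, "dx": 0, "dy": 0, "dz": 0, "twist": 0},
    {"jaw": -0.3, "dx": 0, "dy": 0, "dz": 0, "twist": 0},
    {"jaw": -0.3, "dx": 0, "dy": 0, "dz": 0, "twist": 0},
    {"jaw": -0.3, "dx": 0, "dy": 0, "dz": 0, "twist": 0},
    {"jaw": -0.3, "dx": 0, "dy": 0, "dz": 0, "twist": 0},
    {"jaw": -0.3, "dx": 0, "dy": 0, "dz": 0, "twist": 0}
  ]
}}

```text
t: 28.57
eef_pos: [0.52, 0.3422, 0.4291]
ee_rot: [-3.141, 0.0, -1.531]
force: [0.0, -0.0, 0.1]
width: 0.0306
gripper_force: 0.0
```

Run:
```python
from h import *
o={}
for k in range(6):
 for c in("scene","top"):
  g=arm.grab_frame(c)
  if c in o: print(c,"framediff",np.abs(cv2.blur(g,(3,3)).astype(int)-cv2.blur(o[c],(3,3)))[150:280,150:350].mean().round(2))
  o[c]=g
  if k in(0,5):
   for n in("bail_crown","bail_pivot","pail"):
    print(c,n,[(round(d["score"],2),np.round(d["position"],3).tolist()) for d in arm.pinpoint(c,n) if d["position"][1]>.08 and d["position"][1]<.3])
f=lambda i,x,y:cv2.resize(i[y:y+100,x:x+80],None,fx=5,fy=5,interpolation=cv2.INTER_CUBIC)
cv2.imwrite("pics/end.png",np.hstack([f(o["scene"],270,140),f(o["top"],140,180)]))
```

```text
scene bail_crown [(0.67, [0.523, 0.172, 0.252])]
scene bail_pivot [(0.55, [0.53, 0.171, 0.139])]
scene pail [(0.74, [0.529, 0.176, 0.07])]
top bail_crown [(0.55, [0.522, 0.174, 0.247])]
top bail_pivot [(0.91, [0.525, 0.173, 0.136])]
top pail [(0.81, [0.524, 0.168, 0.065])]
scene framediff 0.67
top framediff 0.92
scene framediff 0.6
top framediff 0.87
scene framediff 0.6
top framediff 0.87
scene framediff 0.59
top framediff 0.88
scene framediff 0.59
scene bail_crown [(0.52, [0.524, 0.173, 0.249])]
scene bail_pivot [(0.85, [0.527, 0.176, 0.138])]
scene pail [(0.61, [0.526, 0.172, 0.07])]
top framediff 0.89
top bail_crown [(0.52, [0.525, 0.175, 0.253])]
top bail_pivot [(0.89, [0.522, 0.176, 0.141])]
top pail [(0.87, [0.523, 0.17, 0.065])]
```

View pics/end.png

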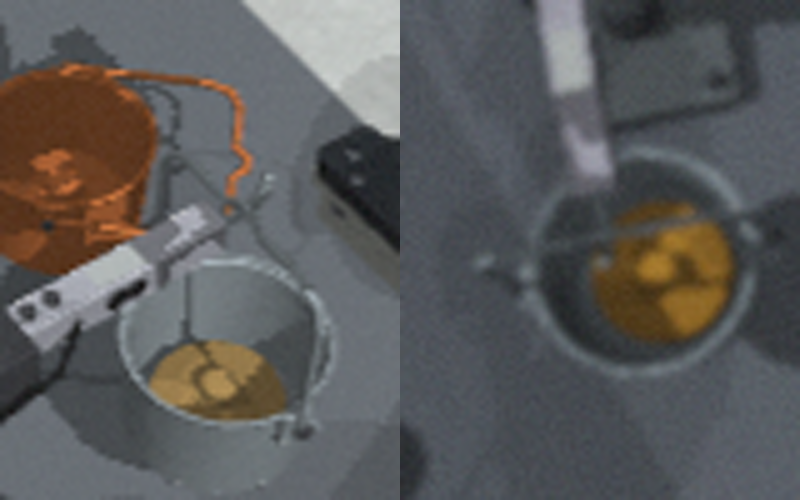

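The pail hangs level and still on the hook. In scene the wire runs through the hook at crop (230,210), and in top it crosses the hook at (605,240). The gripper is clear, so I'll hand in.

```bash
python3 -c "
from station import arm
print(arm.job_done())"
```

```text
the job is handed in; nothing more can be done
None
```

I handed the job in with the steel pail hanging level and still by its bail kink on the load-cell hook, about 65–70 mm clear of the bench, and the gripper well away; no verdict came back.

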